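Stage flanged tube stubs in order of size for laser welding

TASK

Line up the four flanged tube stubs on the rail for the welder: one standing upright on each round pad, well centred, in order of size, with the largest on the pad next to the red post and the smallest at the far end by the black post. The red post may be at either end. Leave the lens mount where it lies, and let go of everything when you are done.

Things in the scene. Friction and masses are not known exactly. Their poses are not given: they have to be found in the camera images.
- stub_d_center (a point): the largest of four bare-metal flanged tube stubs, loose, standing upright on its flange: a round flange 74 mm in diameter and 6 mm thick with a smooth tube 38 mm in diameter rising from its middle, 80 mm tall over all; dark bore on top. The point is on the axis, half-way up (40 mm above its underside); z is the tube's axis. To be gripped by the tube above the flange.
- stub_c_center (a point): the second largest of four bare-metal flanged tube stubs, loose, standing upright on its flange: a round flange 64 mm in diameter and 6 mm thick with a smooth tube 32 mm in diameter rising from its middle, 68 mm tall over all; dark bore on top. The point is on the axis, half-way up (34 mm above its underside); z is the tube's axis. To be gripped by the tube above the flange.
- stub_b_center (a point): the third largest of four bare-metal flanged tube stubs, loose, standing upright on its flange: a round flange 54 mm in diameter and 6 mm thick with a smooth tube 26 mm in diameter rising from its middle, 56 mm tall over all; dark bore on top. The point is on the axis, half-way up (28 mm above its underside); z is the tube's axis. To be gripped by the tube above the flange.
- stub_a_center (a point): the smallest of four bare-metal flanged tube stubs, loose, standing upright on its flange: a round flange 44 mm in diameter and 6 mm thick with a smooth tube 20 mm in diameter rising from its middle, 44 mm tall over all; dark bore on top. The point is on the axis, half-way up (22 mm above its underside); z is the tube's axis. To be gripped by the tube above the flange.
- pad_1: round black pad, 60 mm in diameter, with a yellow ring and centre dot, the end pad on the robot's left (+y) of four like pads in a straight row 95 mm apart on a flat aluminium rail (92 mm wide, 460 mm long, fixed). Origin at the centre of the pad's underside; the pad is 4 mm thick, its top 10 mm above the table. y runs along the row towards the robot's left, x across it.
- pad_2: round black pad, 60 mm in diameter, with a yellow ring and centre dot, second from the left of four like pads in a straight row 95 mm apart on a flat aluminium rail (92 mm wide, 460 mm long, fixed). Origin at the centre of the pad's underside; the pad is 4 mm thick, its top 10 mm above the table. y runs along the row towards the robot's left, x across it.
- pad_3: round black pad, 60 mm in diameter, with a yellow ring and centre dot, third from the left of four like pads in a straight row 95 mm apart on a flat aluminium rail (92 mm wide, 460 mm long, fixed). Origin at the centre of the pad's underside; the pad is 4 mm thick, its top 10 mm above the table. y runs along the row towards the robot's left, x across it.
- pad_4: round black pad, 60 mm in diameter, with a yellow ring and centre dot, the end pad on the robot's right (-y) of four like pads in a straight row 95 mm apart on a flat aluminium rail (92 mm wide, 460 mm long, fixed). Origin at the centre of the pad's underside; the pad is 4 mm thick, its top 10 mm above the table. y runs along the row towards the robot's left, x across it.
- red_post: fixed red post, 26 mm in diameter, 40 mm tall, standing on the rail's axis at one end of the row, 65 mm beyond the end pad (a like black post stands at the other end); it may be at either end, and the whole row is turned up to 0.2 rad. Origin at the centre of its foot, z up.
- lens_center (a point): loose black lens mount with a greenish glass on top, a disc 47 mm in diameter and 24 mm tall, lying flat among the stubs; to be left alone. The point is at its centre, 12 mm up.
Things that resemble listed ones, but are neither listed nor needed, are in the scene too. What is shaped like the part that bears stub_c_center but green or orange is not meant.

How it is judged:
By the outcome, as a careful person would: the job done as asked, in the order asked, and still so for the second after the job is handed in, with the robot touching nothing.
It also fails if it takes over 93 s, if anything falls off the work surface, if the arm or the gripper's body presses on something with over 40 N, if the wrist force passes 120 N, or if a joint passes its speed limit or range.

ROBOT

A 6-joint arm with a two-finger parallel gripper is mounted at the origin on the work surface. World frame = base frame: x ahead of the robot, y to its left, z up, the work surface at z = 0. Lengths are in m, angles in rad, forces in N, time in s.
With the tool pointing down it reaches from about 0.425 to 0.95 m from the base axis. Payload 3.5 kg.
Tool frame: the origin (TCP) lies between the finger pads; the fingertips stand 19 mm ahead of it and the grasp point (between the pads) is the TCP; y points along the fingers, z is the direction in which the jaws open and shut, and the axes are right-handed (so a half turn about y gives the same grasp; the last joint's range is limited). The gripper opens to 85 mm and grips with 20 to 120 N. Pads are 22 mm wide; open, the fingers measure 114 mm over their backs; the gripper's body (76 mm by 85 mm) begins 54 mm behind the grasp point. The pads swing forward as they close: fully open they stand 13 mm farther back than shut.
Start: joints at [1.034, 0.286, 1.577, -0, 1.279, -0.15], TCP at [0.255, 0.625, 0.25] pointing down, gripper open.
Joint ranges: [-2.77, 2.77], [-0.9, 2.22], [0.21, 2.48], [-1.53, 4.67], [0.24, 2.81], [-2.84, 2.84]. Speed limits (rad/s): [2.79, 2.79, 3.14, 3.14, 3.14, 3.14].

INTERFACE

Orientations are given as a unit quaternion [x, y, z, w].
In Python, from plant import get_state, read_camera, camera_model, sign_off gives the robot as it stands.
- The arm moves only by the tool carry_out, never from a script. Its argument "moves" is a list of rows, each a list of 7 numbers: the turn, a rotation vector about the tool's x, y, z in rad, then the shift along the tool's x, y, z in m, then the closure, from -1 (fully open) to 1 (shut). In form: [[wx, wy, wz, dx, dy, dz, jaw], ...]. A call has 1 to 10 rows; each row shifts and turns the commanded pose from where the row before left it, along the tool's axes as they then stand; what a row does not reach is not made up. A row lasts 1/8 s, in which the tool goes at most 62.5 mm and 10.7 degrees, less where a joint would pass 70% of its speed; a pose out of reach is approached as far as the arm can. A call is refused whole if a number of a shift passes 0.0625 or a number of a turn 0.188, either way. A call with a gripper value outside its range is refused whole. The fingers move at their own pace and stop on an object; "squeeze" is the grip in N (left out, the last holds). Time passes only in rows, so rows that do not move let the fingers close. It gives the time, the measured TCP pose, the force and the opening at its end, in the units of the state.
- get_state(): the state, without advancing time (a new reading comes with each control period).
- read_camera(name): name is "scene" or "top"; returns the picture (420x560x3 uint8, blue, green, red); there is no depth.
- camera_model(name): a dict with "camera_matrix" (3x3 intrinsics, pixels), "pose" (4x4, takes a point from camera to world coordinates). Camera axes: x right, y down, z forward; pixel columns grow to the right and rows downward; lengths in m; the calibration is good to about 2 mm. A picture is of the moment at which its call begins. camera_model takes no time and is no camera call.
- sign_off(): hands the job in, once; it reports no verdict.
The state is a dict: "time": time; "qpos": joint angles; "dq": joint speeds; "joint_efforts": joint torques, N m; "eef_pos": TCP position; "tcp_rot": TCP orientation; "contact_force": force on the tool from outside, world axes, zero at the start; "wrist_torque": the same for the moment, N m; "opening": opening from 0.0 (shut) to 1.0 (fully open).
Only numpy, scipy, OpenCV 4.12 (cv2) and the standard library are available. Lean on these libraries where they do the work, as an engineer would, in place of code of your own. Each camera call takes 0.05 s, during which the arm holds its last target. There are 200 camera calls.

## Working session

There is one attempt and no reset: what is moved stays moved. The work goes in short steps, Python scripts to look and compute and a tool call to move; the robot and the scene stay as the last step left them, time stands still between calls to the robot, and variables do not carry over. Pictures are saved under pics/ and viewed, about 12 in all and at most 16, crops included, and the job is handed in when it is done.

Besides the shell and the picture viewer there is one more tool, called after "Emit:" by a JSON object that holds its "name" and its "arguments", one argument or row to a line. carry_out: Moves the arm, as the interface text tells. Its arguments: {"type":"object","properties":{"moves":{"type":"array","items":{"type":"array","items":{"type":"number"}}},"squeeze":{"type":"number"}},"required":["moves"]}

```bash
mkdir -p pics
python3 - <<'E'
from plant import *
import cv2
for n in("scene","top"):
    cv2.imwrite(f"pics/{n}0.png",read_camera(n)); m=camera_model(n); print(n,m["camera_matrix"],m["pose"])
s=get_state(); print(s)
E
```

```text
scene [[466.9018825    0.         288.33958006]
 [  0.         466.9018825  215.26898304]
 [  0.           0.           1.        ]] [[ 0.27335224  0.74927886 -0.60320787  1.11275814]
 [ 0.96182865 -0.22126148  0.16102487 -0.14625667]
 [-0.01281413 -0.62419912 -0.7811602   0.83487698]
 [ 0.          0.          0.          1.        ]]
top [[533.52125622   0.         286.44306887]
 [  0.         533.52125622 211.90089743]
 [  0.           0.           1.        ]] [[-9.82976426e-04 -9.97815976e-01  6.60477996e-02  4.32860326e-01]
 [-9.99799191e-01  2.30260099e-03  1.99066893e-02 -6.75605204e-03]
 [-2.00152943e-02 -6.60149688e-02 -9.97617869e-01  1.36675430e+00]
 [ 0.00000000e+00  0.00000000e+00  0.00000000e+00  1.00000000e+00]]
{'time': 0.1, 'qpos': array([ 1.03398404e+00,  2.87126787e-01,  1.57804919e+00,  2.99240931e-05,
        1.27863568e+00, -1.49974072e-01]), 'dq': array([ 0.00058226, -0.00042621, -0.00385371, -0.00101439, -0.00097099,
       -0.00018613]), 'joint_efforts': array([-2.23121679e-04, -4.07295477e+01, -2.93700296e+01, -1.89643015e-04,
        3.36552446e-03, -1.14796514e-06]), 'eef_pos': array([0.25430856, 0.62464883, 0.24904226]), 'tcp_rot': array([ 0.6946555 , -0.13619338,  0.13564603, -0.69318486]), 'contact_force': array([0.62996887, 0.52120506, 0.2563524 ]), 'wrist_torque': array([ 0.03829384,  0.01730278, -0.03543803]), 'opening': 0.9974799924584551}
```

View pics/scene0.png

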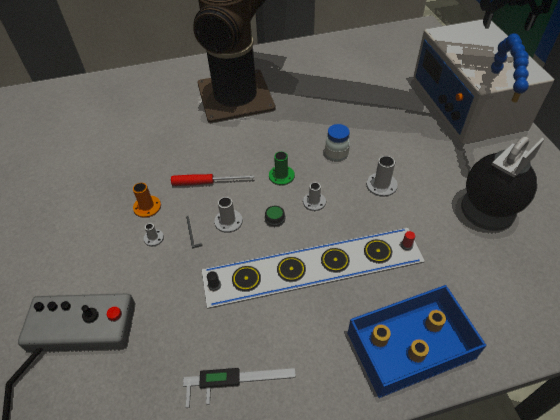

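View pics/top0.png

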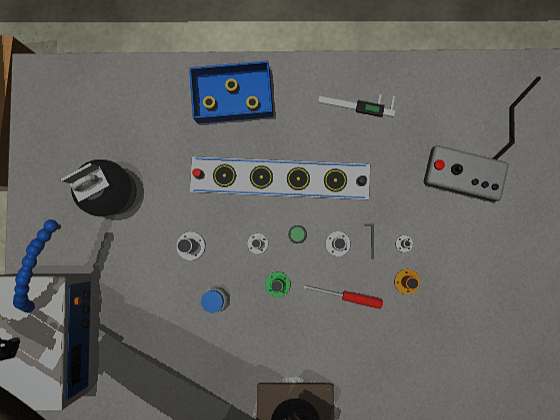

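The red post is at the left (top 197,173; +y end), and the black one at 361,180. In the top view the stubs are d≈(190,245), b≈(258,243), c≈(338,243) and a≈(404,243), with the lens at (298,234). The next step is enlarged crops.

Run:
```python
import cv2
t=cv2.imread("pics/top0.png");s=cv2.imread("pics/scene0.png")
cv2.imwrite("pics/c1.png",cv2.resize(t[150:270,165:435],(810,360),interpolation=cv2.INTER_CUBIC)[:, :800])
# top stubs x4 : two strips stacked
a=cv2.resize(t[222:268,170:280],None,fx=7,fy=7,interpolation=cv2.INTER_CUBIC);b=cv2.resize(t[222:268,315:425],None,fx=7,fy=7,interpolation=cv2.INTER_CUBIC)
cv2.imwrite("pics/c2.png",cv2.resize(cv2.vconcat([a,b]),(660,552)))
def c(u,v): return cv2.resize(s[v-32:v+32,u-32:u+32],(300,300),interpolation=cv2.INTER_CUBIC)
cv2.imwrite("pics/c3.png",cv2.vconcat([cv2.hconcat([c(383,175),c(315,195)]),cv2.hconcat([c(227,212),c(152,233)])]))
```

```text
(no output)
```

View pics/c2.png

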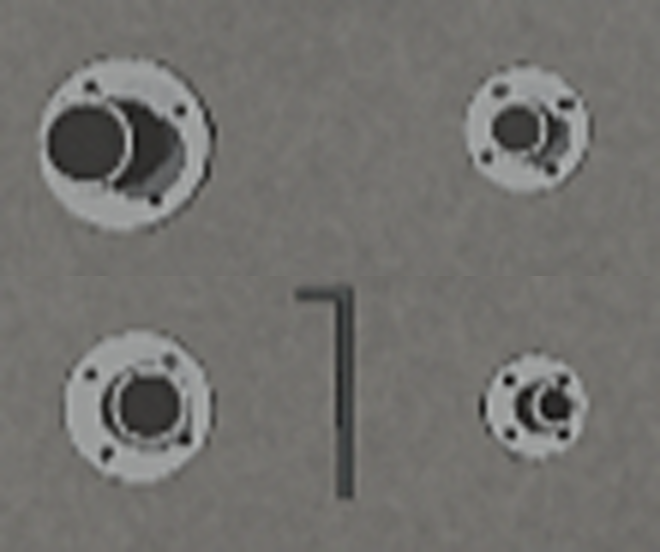

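View pics/c3.png

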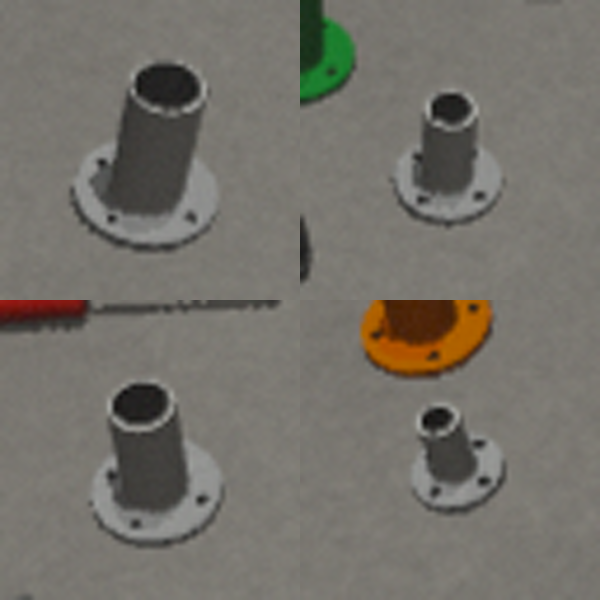

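Top crop: all four stubs stand upright, with clear flange outlines and bores. Scene crop: the bore tops can be read for d (168,86), b (451,108), c (142,404) and a (438,419). I'll triangulate these, and find the pads from their yellow rings.

```bash
cat > h.py <<'E'
import numpy as np, cv2
from plant import *
M={n:camera_model(n) for n in("scene","top")}
def ray(n,uv):
    m=M[n];P=np.array(m["pose"]);d=P[:3,:3]@np.linalg.solve(np.array(m["camera_matrix"]),[uv[0],uv[1],1]);return P[:3,3],d
def at(n,uv,z):
    o,d=ray(n,uv);return o+d*(z-o[2])/d[2]
def tri(a,b):
    (o,d),(p,e)=ray("scene",a),ray("top",b)
    k=np.linalg.lstsq(np.c_[d,-e],p-o,rcond=None)[0];x,y=o+k[0]*d,p+k[1]*e
    return (x+y)/2,np.linalg.norm(x-y)
def rings(n,im):
    h=cv2.cvtColor(im,cv2.COLOR_BGR2HSV);m=cv2.inRange(h,(22,120,60),(38,255,255))
    m=cv2.morphologyEx(m,cv2.MORPH_CLOSE,np.ones((3,3)))
    out=[]
    for c in cv2.findContours(m,cv2.RETR_EXTERNAL,cv2.CHAIN_APPROX_NONE)[0]:
        if len(c)>20:
            (x,y),ax,_=cv2.fitEllipse(c)
            if min(ax)>12: out.append((x,y)+ax)
    return out
E
python3 - <<'E'
from h import *
s,t=cv2.imread("pics/scene0.png"),cv2.imread("pics/top0.png")
o=lambda p,k,c:(c[0]+(p[0]+.5)/k-.5,c[1]+(p[1]+.5)/k-.5)
L,R=(170,222),(315,222)
fl={'d':o((126,144.5),6,L),'b':o((527,128),6,L),'c':o((138,131.5),6,R),'a':o((536,130),6,R)}
bt={'d':o((88,143),6,L),'b':o((518,128),6,L),'c':o((149,130),6,R),'a':o((555,129),6,R)}
bs={'d':o((168,86),4.6875,(351,143)),'b':o((151,108),4.6875,(283,163)),'c':o((142,104),4.6875,(195,180)),'a':o((138,119),4.6875,(120,201))}
H=dict(d=.08,c=.068,b=.056,a=.044)
for k in 'dcba':
    x,e=tri(bs[k],bt[k]);print(k,'tri',x.round(4),'gap',round(e,4),'flange',at('top',fl[k],.006)[:2].round(4),'bore@H top',at('top',bt[k],H[k])[:2].round(4),'scene',at('scene',bs[k],H[k])[:2].round(4))
r=rings('top',t);q=rings('scene',s)
print(np.round(r,1),np.round(q,1))
r=sorted(r,key=lambda c:c[0]);q=sorted(q,key=lambda c:-c[0])
for a in r:print('top@.01',at('top',a[:2],.01)[:2].round(4))
for a in q:print('sc@.01',at('scene',a[:2],.01)[:2].round(4))
if len(r)==len(q):
  for a,b in zip(q,r):print(*[np.round(v,4) for v in tri(a[:2],b[:2])])
E
```

```text
d tri [0.4377 0.2676 0.0765] gap 0.0016 flange [0.4371 0.2655] bore@H top [0.4374 0.266 ] scene [0.441  0.2665]
c tri [ 0.4424 -0.1093  0.0639] gap 0.0006 flange [ 0.4422 -0.1095] bore@H top [ 0.4423 -0.1093] scene [ 0.446  -0.1093]
b tri [0.4436 0.0951 0.0531] gap 0.0009 flange [0.4439 0.0945] bore@H top [0.4435 0.0945] scene [0.4462 0.0947]
a tri [ 0.4428 -0.2781  0.0404] gap 0.0007 flange [ 0.4426 -0.2774] bore@H top [ 0.4427 -0.2777] scene [ 0.4459 -0.2771]
[[335.  179.7  20.1  20.1]
 [297.9 178.1  20.   20.4]
 [260.8 176.5  19.8  20.3]
 [223.9 175.   19.8  20.2]] [[245.6 277.5  21.9  25.6]
 [290.7 268.2  21.6  25.2]
 [334.7 259.   20.6  24.9]
 [377.6 250.1  20.   25. ]]
top@.01 [0.6181 0.1809]
top@.01 [0.6136 0.086 ]
top@.01 [ 0.6093 -0.0091]
top@.01 [ 0.6048 -0.1038]
sc@.01 [0.6209 0.1801]
sc@.01 [0.6166 0.0851]
sc@.01 [ 0.6124 -0.01  ]
sc@.01 [ 0.6078 -0.1047]
[0.6186 0.1815 0.0062] 0.0002
[0.6142 0.0863 0.006 ] 0.0
[ 0.6098 -0.0092  0.0058] 0.0002
[ 0.6053 -0.1043  0.0059] 0.0005
```

View pics/c1.png

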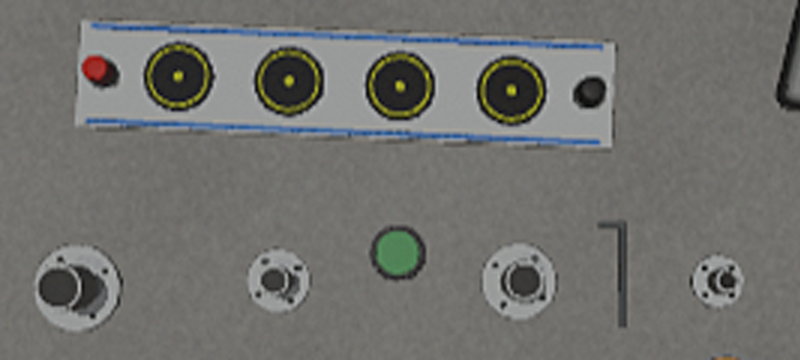

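Heights agree with the text: the bore tops read 3–4 mm low, within calibration, and the pad tops are about 6–10 mm. Pad spacing is 95.1 mm and the row tilt is 0.047 rad. I'll set the jaws across the row, which keeps clear of the posts and neighbours, for every pick and place.

```bash
cat > go.py <<'E'
import sys
from h import *
from scipy.spatial.transform import Rotation as Ro
def goal_R(yaw=-0.0467):   # tool y down, tool z = across row (x), or its opposite
    z=np.array([np.cos(yaw),np.sin(yaw),0]);y=np.array([0,0,-1.]);return [np.c_[np.cross(y,k*z),y,k*z] for k in(1,-1)]
s=get_state();Rc=Ro.from_quat(s["tcp_rot"]).as_matrix()
G=min((np.array(g) for g in goal_R()),key=lambda g:Ro.from_matrix(Rc.T@g).magnitude())
print('pos',s["eef_pos"].round(4),'t',round(s["time"],2),'open',round(s["opening"],3),'F',s["contact_force"].round(1),'q',s["qpos"].round(2))
print('turn(tool)',Ro.from_matrix(Rc.T@G).as_rotvec().round(4),'tool axes',Rc.round(3).tolist())
if len(sys.argv)>3:
    t=np.array([float(v) for v in sys.argv[1:4]]);d=t-s["eef_pos"]
    print('shift now-frame',(Rc.T@d).round(4),'goal-frame',(G.T@d).round(4))
E
python3 go.py .4385 .2658 .15
```

```text
pos [0.2543 0.6246 0.249 ] t 0.1 open 0.997 F [0.6 0.5 0.3] q [ 1.03  0.29  1.58  0.    1.28 -0.15]
turn(tool) [2.1000e-03 1.2306e+00 1.0000e-03] tool axes [[0.926, -0.001, 0.377], [-0.377, -0.002, 0.926], [-0.0, -1.0, -0.002]]
shift now-frame [ 0.306   0.0995 -0.2626] goal-frame [0.3499 0.099  0.2007]
```

Emit:
{"name": "carry_out", "arguments": {
  "moves": [
    [0, 0, 0, 0.038, 0, -0.033, -1],
    [0, 0, 0, 0.038, 0, -0.033, -1],
    [0, 0, 0, 0.038, 0, -0.033, -1],
    [0, 0, 0, 0.038, 0, -0.033, -1],
    [0, 0, 0, 0.038, 0, -0.033, -1],
    [0, 0, 0, 0.038, 0, -0.033, -1],
    [0, 0, 0, 0.039, 0, -0.032, -1],
    [0, 0, 0, 0.039, 0, -0.032, -1],
    [0, 0.17, 0, 0, 0, 0, -1],
    [0, 0.17, 0, 0, 0, 0, -1]
  ],
  "squeeze": 40
}}

```text
time: 1.35
eef_pos: [0.4393, 0.2661, 0.2498]
tcp_rot: [0.66, -0.254, 0.254, -0.66]
contact_force: [-0.0, 0.6, 0.6]
opening: 1.001
```

Emit:
{"name": "carry_out", "arguments": {
  "moves": [
    [0, 0.178, 0, 0, 0.015, 0, -1],
    [0, 0.178, 0, 0, 0.015, 0, -1],
    [0, 0.178, 0, 0, 0.015, 0, -1],
    [0, 0.178, 0, 0, 0.015, 0, -1],
    [0, 0.178, 0, 0, 0.015, 0, -1],
    [0, 0, 0, 0, 0, 0, -1]
  ]
}}

```text
time: 2.1
eef_pos: [0.4379, 0.2666, 0.1735]
tcp_rot: [-0.49, 0.511, -0.51, 0.488]
contact_force: [0.3, -0.4, -0.7]
opening: 1.003
```

```bash
python3 go.py .4385 .2658 .046
```

```text
pos [0.4379 0.2666 0.1735] t 2.1 open 1.003 F [ 0.3 -0.4 -0.7] q [ 0.35  0.01  2.04 -0.    1.1   0.39]
turn(tool) [0.0038 0.0028 0.0016] tool axes [[-0.044, -0.004, 0.999], [-0.999, -0.001, -0.044], [0.002, -1.0, -0.004]]
shift now-frame [0.0006 0.1275 0.0011] goal-frame [0.0008 0.1275 0.0006]
```

Emit:
{"name": "carry_out", "arguments": {
  "moves": [
    [0, 0, 0, 0, 0.04, 0.001, -1],
    [0, 0, 0, 0, 0.04, 0, -1],
    [0, 0, 0, 0, 0.03, 0, -1],
    [0, 0, 0, 0, 0.017, 0, -1],
    [0, 0, 0, 0, 0, 0, 1],
    [0, 0, 0, 0, 0, 0, 1],
    [0, 0, 0, 0, 0, 0, 1],
    [0, 0, 0, 0, 0, 0, 1],
    [0, 0, 0, 0, 0, 0, 1],
    [0, 0, 0, 0, 0, 0, 1]
  ],
  "squeeze": 40
}}

```text
time: 3.35
eef_pos: [0.4412, 0.2676, 0.0501]
tcp_rot: [0.488, -0.511, 0.512, -0.489]
contact_force: [-1.9, -0.1, 5.8]
opening: 0.438
```

```bash
python3 go.py .4385 .2658 .15
```

```text
pos [0.4412 0.2676 0.0501] t 3.35 open 0.438 F [-1.9 -0.1  5.8] q [0.35 0.2  2.09 0.   0.85 0.39]
turn(tool) [-0.0022  0.0009 -0.0011] tool axes [[-0.046, 0.002, 0.999], [-0.999, 0.001, -0.046], [-0.001, -1.0, 0.002]]
shift now-frame [ 0.0018 -0.0999 -0.0024] goal-frame [ 0.0019 -0.0999 -0.0026]
```

Emit:
{"name": "carry_out", "arguments": {
  "moves": [
    [0, 0, 0, 0, -0.02, 0, 1],
    [0, 0, 0, 0, -0.03, 0, 1],
    [0, 0, 0, 0, -0.03, 0, 1],
    [0, 0, 0, 0, -0.02, 0, 1],
    [0, 0, 0, 0, 0, 0, 1],
    [0, 0, 0, 0, 0, 0, 1]
  ]
}}

```text
time: 4.1
eef_pos: [0.4392, 0.2666, 0.1468]
tcp_rot: [-0.489, 0.512, -0.511, 0.488]
contact_force: [-0.6, -0.7, -4.3]
opening: 0.433
```

```bash
python3 go.py .6210 .1818 .15
python3 - <<'E'
from h import *
im=read_camera("scene");t=read_camera("top")
a=cv2.resize(im[110:270,300:460],(400,400),interpolation=cv2.INTER_CUBIC);b=cv2.resize(t[150:310,120:280],(400,400),interpolation=cv2.INTER_CUBIC)
cv2.imwrite("pics/g1.png",cv2.hconcat([a,b]))
E
```

```text
pos [0.4392 0.2666 0.1468] t 4.1 open 0.433 F [-0.6 -0.7 -4.3] q [ 0.35  0.04  2.05 -0.    1.05  0.39]
turn(tool) [0.0022 0.0008 0.001 ] tool axes [[-0.046, -0.002, 0.999], [-0.999, -0.001, -0.046], [0.001, -1.0, -0.002]]
shift now-frame [ 0.0764 -0.0035  0.1855] goal-frame [ 0.0762 -0.0032  0.1856]
```

View pics/g1.png

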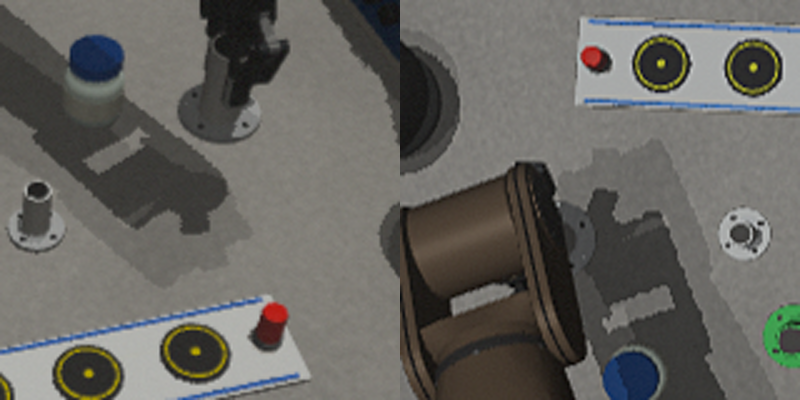

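The stub is gripped and hangs upright, with the rail clear. Moving over pad 1.

Emit:
{"name": "carry_out", "arguments": {
  "moves": [
    [0, 0, 0, 0.015, 0, 0.037, 1],
    [0, 0, 0, 0.015, 0, 0.037, 1],
    [0, 0, 0, 0.0155, 0, 0.037, 1],
    [0, 0, 0, 0.0155, 0, 0.037, 1],
    [0, 0, 0, 0.0155, 0, 0.0375, 1],
    [0, 0, 0, 0, 0.03, 0, 1],
    [0, 0, 0, 0, 0.03, 0, 1],
    [0, 0, 0, 0, 0.015, 0, 1],
    [0, 0, 0, 0, 0, 0, 1],
    [0, 0, 0, 0, 0, 0, 1]
  ]
}}

```text
time: 5.45
eef_pos: [0.6228, 0.1823, 0.0745]
tcp_rot: [0.488, -0.511, 0.512, -0.489]
contact_force: [0.1, -0.3, -2.3]
opening: 0.436
```

```bash
python3 go.py .6210 .1818 .060
```

```text
pos [0.6228 0.1823 0.0745] t 5.45 open 0.436 F [ 0.1 -0.3 -2.3] q [ 0.13  0.42  1.75 -0.    0.97  0.17]
turn(tool) [-0.0021  0.001  -0.0003] tool axes [[-0.046, 0.002, 0.999], [-0.999, 0.0, -0.046], [-0.0, -1.0, 0.002]]
shift now-frame [ 0.0006  0.0145 -0.0018] goal-frame [ 0.0006  0.0145 -0.0018]
```

Emit:
{"name": "carry_out", "arguments": {
  "moves": [
    [0, 0, 0, 0.0005, 0.005, -0.0015, 1],
    [0, 0, 0, 0, 0.004, 0, 1],
    [0, 0, 0, 0, 0.003, 0, 1],
    [0, 0, 0, 0, 0.002, 0, 1],
    [0, 0, 0, 0, 0, 0, 1],
    [0, 0, 0, 0, 0, 0, 1]
  ]
}}

```text
time: 6.2
eef_pos: [0.6206, 0.1816, 0.0602]
tcp_rot: [0.488, -0.511, 0.511, -0.488]
contact_force: [-3.9, -1.6, 3.9]
opening: 0.44
```

```bash
python3 go.py .6210 .1818 .060
python3 - <<'E'
from h import *
P=[]
for i in range(3):
    im=read_camera("scene");s=get_state();P.append(s["eef_pos"]);
print(np.array(P).round(4),s["contact_force"])
t=read_camera("top")
a=cv2.resize(im[200:300,330:430],(400,400),interpolation=cv2.INTER_CUBIC);b=cv2.resize(t[130:230,170:270],(400,400),interpolation=cv2.INTER_CUBIC)
cv2.imwrite("pics/g2.png",cv2.hconcat([a,b]))
E
```

```text
pos [0.6206 0.1816 0.0602] t 6.2 open 0.44 F [-3.9 -1.6  3.9] q [ 0.13  0.43  1.76 -0.    0.95  0.17]
turn(tool) [-0.0001  0.0008  0.0001] tool axes [[-0.046, 0.0, 0.999], [-0.999, -0.0, -0.046], [0.0, -1.0, 0.0]]
shift now-frame [-0.0002  0.0002  0.0004] goal-frame [-0.0002  0.0002  0.0004]
[[0.6206 0.1817 0.0602]
 [0.6205 0.1816 0.0601]
 [0.6205 0.1817 0.0602]] [-4.1973881  -1.62156216  5.56298008]
```

View pics/g2.png

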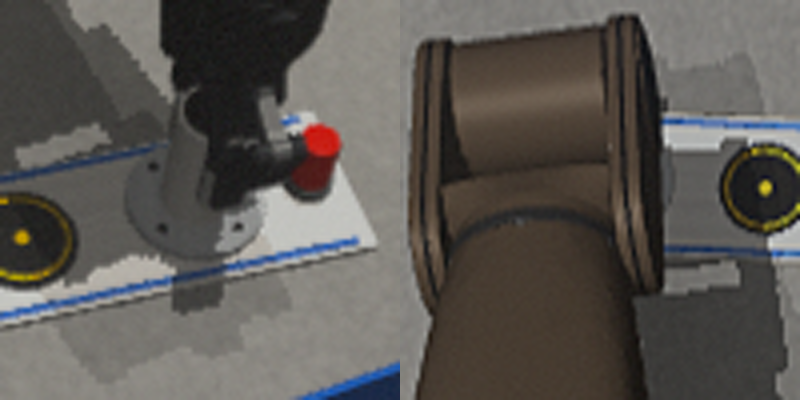

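Stub d stands on pad 1 (contact at the expected 0.060). Releasing it, lifting, and moving aside toward stub c.

Emit:
{"name": "carry_out", "arguments": {
  "moves": [
    [0, 0, 0, 0, 0, 0, -1],
    [0, 0, 0, 0, 0, 0, -1],
    [0, 0, 0, 0, 0, 0, -1],
    [0, 0, 0, 0, -0.03, 0, -1],
    [0, 0, 0, 0, -0.05, 0, -1],
    [0, 0, 0, 0, -0.04, 0, -1],
    [0, 0, 0, 0.057, 0, -0.02, -1],
    [0, 0, 0, 0.057, 0, -0.02, -1],
    [0, 0, 0, 0.057, 0, -0.03, -1],
    [0, 0, 0, 0.057, 0, -0.03, -1]
  ]
}}

```text
time: 7.65
eef_pos: [0.5111, -0.0398, 0.1794]
tcp_rot: [0.488, -0.511, 0.512, -0.489]
contact_force: [1.0, -1.0, 0.5]
opening: 1.0
```

Emit:
{"name": "carry_out", "arguments": {
  "moves": [
    [0, 0, 0, 0.03, 0, -0.04, -1],
    [0, 0, 0, 0.03, 0, -0.04, -1],
    [0, 0, 0, 0, 0, 0, -1],
    [0, 0, 0, 0, 0, 0, -1]
  ]
}}

```text
time: 8.15
eef_pos: [0.4299, -0.0946, 0.1798]
tcp_rot: [0.488, -0.511, 0.512, -0.489]
contact_force: [0.3, 0.3, 0.0]
opening: 1.005
```

```bash
python3 go.py .446 -.109 .045
python3 - <<'E'
from h import *
im=read_camera("scene");t=read_camera("top")
a=cv2.resize(im[210:280,345:415],(400,400),interpolation=cv2.INTER_CUBIC);b=cv2.resize(t[140:210,190:260],(400,400),interpolation=cv2.INTER_CUBIC)
cv2.imwrite("pics/g3.png",cv2.hconcat([a,b]))
E
```

```text
pos [ 0.4299 -0.0946  0.1798] t 8.15 open 1.005 F [0.3 0.3 0. ] q [-0.45 -0.18  2.2   0.    1.12 -0.4 ]
turn(tool) [-0.0017  0.0001  0.0003] tool axes [[-0.047, 0.002, 0.999], [-0.999, -0.0, -0.047], [0.0, -1.0, 0.002]]
shift now-frame [0.0136 0.1348 0.0165] goal-frame [0.0136 0.1348 0.0168]
```

View pics/g3.png

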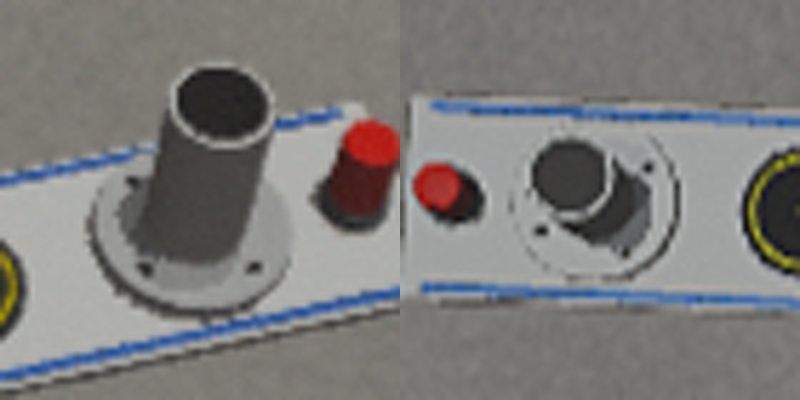

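Run:
```python
from h import *
k=400/70
o=lambda p,c:(c[0]+(p[0]+.5)/k-.5,c[1]+(p[1]+.5)/k-.5)
bt=o((172,175),(190,140));bs=o((222,105),(345,210));f=o((197,201),(190,140))
print('top bore',at('top',bt,.09),'scene bore',at('scene',bs,.09),'top flange',at('top',f,.016),tri(bs,bt))
```

```text
top bore [0.61875687 0.1800251  0.09      ] scene bore [0.62237375 0.1801755  0.09      ] top flange [0.61777349 0.17955414 0.016     ] (array([0.61958629, 0.18125526, 0.08598612]), np.float64(0.0013524195884811055))
```

Stub d measured against the earlier pad-1 estimate in the same camera is off by (+0.6,−0.9) mm in the top view and (+1.5,0) mm in the scene view, so it's well centred. Next is stub c.

Emit:
{"name": "carry_out", "arguments": {
  "moves": [
    [0, 0, 0, 0.014, 0, 0.0148, -1],
    [0, 0, 0, 0, 0.05, 0, -1],
    [0, 0, 0, 0, 0.05, 0, -1],
    [0, 0, 0, 0, 0.03, 0, -1],
    [0, 0, 0, 0, 0.012, 0, -1],
    [0, 0, 0, 0, 0, 0, -1]
  ]
}}

```text
time: 9.0
eef_pos: [0.4438, -0.1087, 0.0371]
tcp_rot: [-0.489, 0.511, -0.511, 0.489]
contact_force: [0.4, -0.4, 0.1]
opening: 0.999
```

Emit:
{"name": "carry_out", "arguments": {
  "moves": [
    [0, 0, 0, 0, 0, 0, 1],
    [0, 0, 0, 0, 0, 0, 1],
    [0, 0, 0, 0, 0, 0, 1],
    [0, 0, 0, 0, 0, 0, 1],
    [0, 0, 0, 0, 0, 0, 1],
    [0, 0, 0, 0, 0, 0, 1]
  ]
}}

```text
time: 9.75
eef_pos: [0.4443, -0.1096, 0.0384]
tcp_rot: [0.488, -0.511, 0.512, -0.489]
contact_force: [-0.6, 1.2, 6.2]
opening: 0.366
```

Emit:
{"name": "carry_out", "arguments": {
  "moves": [
    [0, 0, 0, 0, -0.02, 0, 1],
    [0, 0, 0, 0, -0.03, 0, 1],
    [0, 0, 0, 0, -0.03, 0, 1],
    [0, 0, 0, 0, -0.02, 0, 1],
    [0, 0, 0, 0, 0, 0, 1],
    [0, 0, 0, 0, 0, 0, 1]
  ]
}}

```text
time: 10.5
eef_pos: [0.4424, -0.1087, 0.1358]
tcp_rot: [-0.489, 0.512, -0.51, 0.488]
contact_force: [0.6, 0.6, -2.9]
opening: 0.363
```

```bash
python3 go.py .6153 .0862 .12
```

```text
pos [ 0.4424 -0.1087  0.1358] t 10.5 open 0.363 F [ 0.6  0.6 -2.9] q [-0.46 -0.07  2.19 -0.    1.03 -0.42]
turn(tool) [ 0.0026  0.0006 -0.0011] tool axes [[-0.046, -0.003, 0.999], [-0.999, 0.001, -0.046], [-0.001, -1.0, -0.003]]
shift now-frame [-0.2026  0.0156  0.1638] goal-frame [-0.2027  0.0158  0.1636]
```

Emit:
{"name": "carry_out", "arguments": {
  "moves": [
    [0, 0, 0, -0.034, 0, 0.0273, 1],
    [0, 0, 0, -0.034, 0, 0.0273, 1],
    [0, 0, 0, -0.034, 0, 0.0273, 1],
    [0, 0, 0, -0.034, 0, 0.0273, 1],
    [0, 0, 0, -0.033, 0, 0.0272, 1],
    [0, 0, 0, -0.033, 0, 0.0272, 1],
    [0, 0, 0, 0, 0.04, 0, 1],
    [0, 0, 0, 0, 0.03, 0, 1],
    [0, 0, 0, 0, 0, 0, 1],
    [0, 0, 0, 0, 0, 0, 1]
  ]
}}

```text
time: 11.75
eef_pos: [0.6163, 0.085, 0.0673]
tcp_rot: [-0.488, 0.511, -0.511, 0.488]
contact_force: [0.6, -0.0, -1.5]
opening: 0.365
```

```bash
python3 go.py .6153 .0858 .048
```

```text
pos [0.6163 0.085  0.0673] t 11.75 open 0.365 F [ 0.6 -0.  -1.5] q [-0.03  0.38  1.82  0.    0.94  0.02]
turn(tool) [ 0.0001  0.0005 -0.    ] tool axes [[-0.046, -0.0, 0.999], [-0.999, 0.0, -0.046], [-0.0, -1.0, -0.0]]
shift now-frame [-0.0008  0.0193 -0.001 ] goal-frame [-0.0008  0.0193 -0.001 ]
```

Emit:
{"name": "carry_out", "arguments": {
  "moves": [
    [0, 0, 0, -0.0008, 0.007, -0.001, 1],
    [0, 0, 0, 0, 0.006, 0, 1],
    [0, 0, 0, 0, 0.004, 0, 1],
    [0, 0, 0, 0, 0.002, 0, 1],
    [0, 0, 0, 0, 0.001, 0, 1],
    [0, 0, 0, 0, 0, 0, 1],
    [0, 0, 0, 0, 0, 0, 1]
  ]
}}

```text
time: 12.62
eef_pos: [0.6154, 0.086, 0.0485]
tcp_rot: [0.488, -0.511, 0.511, -0.488]
contact_force: [-4.2, 0.5, 6.5]
opening: 0.36
```

```bash
python3 go.py .6153 .0858 .048
```

```text
pos [0.6154 0.086  0.0485] t 12.62 open 0.36 F [-4.2  0.5  6.5] q [-0.02  0.41  1.83 -0.    0.91  0.02]
turn(tool) [-0.0001  0.0008  0.0001] tool axes [[-0.046, 0.0, 0.999], [-0.999, -0.0, -0.046], [0.0, -1.0, 0.0]]
shift now-frame [ 0.0002  0.0005 -0.0001] goal-frame [ 0.0002  0.0005 -0.0001]
```

Emit:
{"name": "carry_out", "arguments": {
  "moves": [
    [0, 0, 0, 0, 0, 0, -1],
    [0, 0, 0, 0, 0, 0, -1],
    [0, 0, 0, 0, 0, 0, -1],
    [0, 0, 0, 0, -0.03, 0, -1],
    [0, 0, 0, 0, -0.05, 0, -1],
    [0, 0, 0, 0, -0.04, 0, -1],
    [0, 0, 0, 0, 0, -0.05, -1],
    [0, 0, 0, 0, 0, -0.06, -1],
    [0, 0, 0, 0, 0, -0.06, -1],
    [0, 0, 0, 0, 0, 0, -1]
  ]
}}

```text
time: 13.88
eef_pos: [0.4399, 0.0943, 0.1647]
tcp_rot: [-0.49, 0.512, -0.51, 0.487]
contact_force: [0.8, -0.4, -0.4]
opening: 0.995
```

```bash
python3 go.py .4455 .0945 .033
```

```text
pos [0.4399 0.0943 0.1647] t 13.88 open 0.995 F [ 0.8 -0.4 -0.4] q [-0.02 -0.13  2.18  0.    1.09  0.03]
turn(tool) [0.0054 0.0017 0.0001] tool axes [[-0.045, -0.005, 0.999], [-0.999, 0.0, -0.045], [0.0, -1.0, -0.005]]
shift now-frame [-0.0004  0.1316  0.0063] goal-frame [-0.0004  0.1317  0.0056]
```

Emit:
{"name": "carry_out", "arguments": {
  "moves": [
    [0, 0, 0, 0, 0.05, 0.005, -1],
    [0, 0, 0, 0, 0.05, 0, -1],
    [0, 0, 0, 0, 0.02, 0, -1],
    [0, 0, 0, 0, 0.011, 0, -1],
    [0, 0, 0, 0, 0, 0, -1],
    [0, 0, 0, 0, 0, 0, -1]
  ]
}}

```text
time: 14.62
eef_pos: [0.4518, 0.0935, 0.0375]
tcp_rot: [0.488, -0.511, 0.512, -0.489]
contact_force: [-0.4, 0.7, -0.3]
opening: 1.002
```

Emit:
{"name": "carry_out", "arguments": {
  "moves": [
    [0, 0, 0, 0, 0, 0, 1],
    [0, 0, 0, 0, 0, 0, 1],
    [0, 0, 0, 0, 0, 0, 1],
    [0, 0, 0, 0, 0, 0, 1],
    [0, 0, 0, 0, 0, 0, 1],
    [0, 0, 0, 0, 0, 0, 1],
    [0, 0, 0, 0, 0, 0, 1]
  ]
}}

```text
time: 15.5
eef_pos: [0.4503, 0.0936, 0.0366]
tcp_rot: [-0.489, 0.511, -0.511, 0.488]
contact_force: [-2.6, 0.4, 5.7]
opening: 0.296
```

Emit:
{"name": "carry_out", "arguments": {
  "moves": [
    [0, 0, 0, 0, -0.02, 0, 1],
    [0, 0, 0, 0, -0.03, 0, 1],
    [0, 0, 0, 0, -0.03, 0, 1],
    [0, 0, 0, 0, -0.02, 0, 1],
    [0, 0, 0, 0, 0, 0, 1],
    [0, 0, 0, 0, 0, 0, 1]
  ]
}}

```text
time: 16.25
eef_pos: [0.4495, 0.0935, 0.1348]
tcp_rot: [-0.489, 0.512, -0.511, 0.488]
contact_force: [0.5, -0.7, -2.0]
opening: 0.298
```

```bash
python3 go.py .611 -.0094 .12
```

```text
pos [0.4495 0.0935 0.1348] t 16.25 open 0.298 F [ 0.5 -0.7 -2. ] q [-0.02 -0.06  2.19 -0.    1.02  0.03]
turn(tool) [0.0021 0.0006 0.0001] tool axes [[-0.046, -0.002, 0.999], [-0.999, -0.0, -0.046], [0.0, -1.0, -0.002]]
shift now-frame [0.0954 0.0145 0.1661] goal-frame [0.0953 0.0148 0.1662]
```

Emit:
{"name": "carry_out", "arguments": {
  "moves": [
    [0, 0, 0, 0.019, 0, 0.033, 1],
    [0, 0, 0, 0.019, 0, 0.033, 1],
    [0, 0, 0, 0.019, 0, 0.033, 1],
    [0, 0, 0, 0.0195, 0, 0.033, 1],
    [0, 0, 0, 0.0195, 0, 0.033, 1],
    [0, 0, 0, 0, 0.04, 0, 1],
    [0, 0, 0, 0, 0.03, 0, 1],
    [0, 0, 0, 0, 0, 0, 1],
    [0, 0, 0, 0, 0, 0, 1],
    [0, 0, 0, 0, 0, 0, 1]
  ]
}}

```text
time: 17.5
eef_pos: [0.612, -0.0101, 0.0681]
tcp_rot: [0.488, -0.51, 0.512, -0.489]
contact_force: [0.4, 0.4, -1.7]
opening: 0.291
```

```bash
python3 go.py .611 -.0105 .0466
```

```text
pos [ 0.612  -0.0101  0.0681] t 17.5 open 0.291 F [ 0.4  0.4 -1.7] q [-0.18  0.36  1.85 -0.    0.93 -0.14]
turn(tool) [-0.0032  0.0009  0.0004] tool axes [[-0.046, 0.003, 0.999], [-0.999, -0.001, -0.046], [0.0, -1.0, 0.003]]
shift now-frame [ 0.0005  0.0215 -0.001 ] goal-frame [ 0.0005  0.0215 -0.001 ]
```

Emit:
{"name": "carry_out", "arguments": {
  "moves": [
    [0, 0, 0, 0.0004, 0.008, -0.001, 1],
    [0, 0, 0, 0, 0.006, 0, 1],
    [0, 0, 0, 0, 0.004, 0, 1],
    [0, 0, 0, 0, 0.003, 0, 1],
    [0, 0, 0, 0, 0.001, 0, 1],
    [0, 0, 0, 0, 0, 0, 1],
    [0, 0, 0, 0, 0, 0, 1],
    [0, 0, 0, 0, 0, 0, 1]
  ]
}}

```text
time: 18.5
eef_pos: [0.6098, -0.0103, 0.0467]
tcp_rot: [-0.489, 0.512, -0.511, 0.488]
contact_force: [-6.7, 0.1, 10.4]
opening: 0.291
```

```bash
python3 go.py .611 -.0105 .0466
```

```text
pos [ 0.6098 -0.0103  0.0467] t 18.5 open 0.291 F [-6.7  0.1 10.4] q [-0.18  0.39  1.86 -0.    0.9  -0.14]
turn(tool) [0.0018 0.0012 0.    ] tool axes [[-0.046, -0.002, 0.999], [-0.999, 0.0, -0.046], [0.0, -1.0, -0.002]]
shift now-frame [0.0002 0.0001 0.0012] goal-frame [0.0002 0.0001 0.0012]
```

Emit:
{"name": "carry_out", "arguments": {
  "moves": [
    [0, 0, 0, 0, 0, 0.001, -1],
    [0, 0, 0, 0, 0, 0, -1],
    [0, 0, 0, 0, 0, 0, -1],
    [0, 0, 0, 0, -0.03, 0, -1],
    [0, 0, 0, 0, -0.05, 0, -1],
    [0, 0, 0, 0, -0.04, 0, -1],
    [0, 0, 0, 0.045, 0, -0.025, -1],
    [0, 0, 0, 0.045, 0, -0.025, -1],
    [0, 0, 0, 0.046, 0, -0.026, -1],
    [0, 0, 0, 0.046, 0, -0.026, -1]
  ]
}}

```text
time: 19.75
eef_pos: [0.4995, -0.1887, 0.1643]
tcp_rot: [0.488, -0.511, 0.511, -0.488]
contact_force: [-0.2, -0.7, -0.9]
opening: 1.005
```

Emit:
{"name": "carry_out", "arguments": {
  "moves": [
    [0, 0, 0, 0.046, 0, -0.026, -1],
    [0, 0, 0, 0.046, 0, -0.026, -1],
    [0, 0, 0, 0, 0, 0, -1],
    [0, 0, 0, 0, 0, 0, -1],
    [0, 0, 0, 0, 0, 0, -1]
  ]
}}

```text
time: 20.38
eef_pos: [0.4449, -0.2759, 0.1641]
tcp_rot: [-0.489, 0.511, -0.511, 0.489]
contact_force: [-0.1, -0.1, 0.7]
opening: 0.998
```

```bash
python3 go.py .4445 -.2776 .030
```

```text
pos [ 0.4449 -0.2759  0.1641] t 20.38 open 0.998 F [-0.1 -0.1  0.7] q [-0.75  0.04  2.02  0.    1.08 -0.7 ]
turn(tool) [ 0.0001  0.0024 -0.0004] tool axes [[-0.044, -0.0, 0.999], [-0.999, 0.0, -0.044], [-0.0, -1.0, -0.0]]
shift now-frame [ 0.0018  0.1341 -0.0003] goal-frame [ 0.0017  0.1341 -0.0003]
```

Emit:
{"name": "carry_out", "arguments": {
  "moves": [
    [0, 0, 0, 0.0017, 0.05, 0, -0.4],
    [0, 0, 0, 0, 0.05, 0, -0.4],
    [0, 0, 0, 0, 0.02, 0, -0.4],
    [0, 0, 0, 0, 0.014, 0, -0.4],
    [0, 0, 0, 0, 0, 0, -0.4],
    [0, 0, 0, 0, 0, 0, -0.4]
  ]
}}

```text
time: 21.12
eef_pos: [0.4452, -0.2791, 0.0315]
tcp_rot: [0.488, -0.51, 0.512, -0.489]
contact_force: [1.1, 0.7, 0.4]
opening: 0.7
```

Emit:
{"name": "carry_out", "arguments": {
  "moves": [
    [0, 0, 0, 0, 0, 0, 1],
    [0, 0, 0, 0, 0, 0, 1],
    [0, 0, 0, 0, 0, 0, 1],
    [0, 0, 0, 0, 0, 0, 1],
    [0, 0, 0, 0, 0, 0, 1],
    [0, 0, 0, 0, 0, 0, 1],
    [0, 0, 0, 0, 0, 0, 1]
  ]
}}

```text
time: 22.0
eef_pos: [0.4447, -0.2792, 0.0312]
tcp_rot: [0.488, -0.511, 0.512, -0.488]
contact_force: [-1.0, 0.8, 5.7]
opening: 0.222
```

Emit:
{"name": "carry_out", "arguments": {
  "moves": [
    [0, 0, 0, 0, -0.02, 0, 1],
    [0, 0, 0, 0, -0.03, 0, 1],
    [0, 0, 0, 0, -0.03, 0, 1],
    [0, 0, 0, 0, -0.02, 0, 1],
    [0, 0, 0, 0, 0, 0, 1],
    [0, 0, 0, 0, 0, 0, 1],
    [0, 0, 0, 0, 0, 0, 1]
  ]
}}

```text
time: 22.88
eef_pos: [0.4434, -0.278, 0.1286]
tcp_rot: [-0.488, 0.512, -0.51, 0.488]
contact_force: [-0.9, -0.2, -1.2]
opening: 0.223
```

```bash
python3 go.py .6065 -.1042 .12
```

```text
pos [ 0.4434 -0.278   0.1286] t 22.88 open 0.223 F [-0.9 -0.2 -1.2] q [-0.75  0.09  2.04 -0.    1.01 -0.71]
turn(tool) [ 0.0024  0.0006 -0.002 ] tool axes [[-0.046, -0.002, 0.999], [-0.999, 0.002, -0.046], [-0.002, -1.0, -0.002]]
shift now-frame [-0.1811  0.0086  0.1549] goal-frame [-0.1812  0.0086  0.1548]
```

Emit:
{"name": "carry_out", "arguments": {
  "moves": [
    [0, 0, 0, -0.036, 0, 0.031, 1],
    [0, 0, 0, -0.036, 0, 0.031, 1],
    [0, 0, 0, -0.036, 0, 0.031, 1],
    [0, 0, 0, -0.036, 0, 0.031, 1],
    [0, 0, 0, -0.036, 0, 0.031, 1],
    [0, 0, 0, 0, 0.04, 0, 1],
    [0, 0, 0, 0, 0.03, 0, 1],
    [0, 0, 0, 0, 0, 0, 1],
    [0, 0, 0, 0, 0, 0, 1],
    [0, 0, 0, 0, 0, 0, 1]
  ]
}}

```text
time: 24.12
eef_pos: [0.6086, -0.1066, 0.0622]
tcp_rot: [0.488, -0.51, 0.512, -0.489]
contact_force: [-0.7, 0.5, -0.6]
opening: 0.221
```

```bash
python3 go.py .6068 -.1055 .0412
```

```text
pos [ 0.6086 -0.1066  0.0622] t 24.12 open 0.221 F [-0.7  0.5 -0.6] q [-0.34  0.38  1.84  0.    0.92 -0.29]
turn(tool) [-0.0032  0.0004  0.0009] tool axes [[-0.046, 0.003, 0.999], [-0.999, -0.001, -0.046], [0.001, -1.0, 0.003]]
shift now-frame [-0.001   0.021  -0.0019] goal-frame [-0.001   0.021  -0.0018]
```

Emit:
{"name": "carry_out", "arguments": {
  "moves": [
    [0, 0, 0, -0.001, 0.008, -0.001, 1],
    [0, 0, 0, 0, 0.006, 0, 1],
    [0, 0, 0, 0, 0.004, 0, 1],
    [0, 0, 0, 0, 0.002, 0, 1],
    [0, 0, 0, 0, 0.001, 0, 1],
    [0, 0, 0, 0, 0, 0, 1],
    [0, 0, 0, 0, 0, 0, 1],
    [0, 0, 0, 0, 0, 0, 1]
  ]
}}

```text
time: 25.12
eef_pos: [0.6064, -0.1049, 0.0413]
tcp_rot: [-0.489, 0.512, -0.511, 0.488]
contact_force: [-5.0, 1.6, 8.8]
opening: 0.224
```

```bash
python3 go.py .6068 -.1055 .0412
```

```text
pos [ 0.6064 -0.1049  0.0413] t 25.12 open 0.224 F [-5.   1.6  8.8] q [-0.34  0.41  1.84 -0.    0.89 -0.29]
turn(tool) [ 0.0016  0.0011 -0.0002] tool axes [[-0.046, -0.002, 0.999], [-0.999, 0.0, -0.046], [-0.0, -1.0, -0.002]]
shift now-frame [0.0006 0.0001 0.0004] goal-frame [0.0006 0.0001 0.0004]
```

Contact at the expected height. Releasing, lifting, and moving clear to the right and back for a check view.

Emit:
{"name": "carry_out", "arguments": {
  "moves": [
    [0, 0, 0, 0, 0, 0, -1],
    [0, 0, 0, 0, 0, 0, -1],
    [0, 0, 0, 0, 0, 0, -1],
    [0, 0, 0, 0, -0.03, 0, -1],
    [0, 0, 0, 0, -0.05, 0, -1],
    [0, 0, 0, 0, -0.04, 0, -1],
    [0, 0, 0, 0.05, 0, -0.03, -1],
    [0, 0, 0, 0.05, 0, -0.03, -1],
    [0, 0, 0, 0.05, 0, -0.02, -1],
    [0, 0, 0, 0.05, 0, -0.02, -1]
  ]
}}

```text
time: 26.38
eef_pos: [0.4964, -0.3015, 0.1593]
tcp_rot: [0.488, -0.511, 0.511, -0.488]
contact_force: [0.3, -0.3, -0.1]
opening: 0.999
```

Emit:
{"name": "carry_out", "arguments": {
  "moves": [
    [0, 0, 0, 0.05, 0, 0, -1],
    [0, 0, 0, 0, 0, 0, -1],
    [0, 0, 0, 0, 0, 0, -1]
  ]
}}

```text
time: 26.75
eef_pos: [0.4948, -0.3496, 0.1588]
tcp_rot: [-0.488, 0.512, -0.511, 0.488]
contact_force: [0.2, 0.0, -0.5]
opening: 1.002
```

Run:
```python
from h import *
s=read_camera("scene");t=read_camera("top");cv2.imwrite("pics/s9.png",s);cv2.imwrite("pics/t9.png",t)
cs=[(246,272),(291,262),(335,250),(378,238)];ct=[(335,177),(298,175),(261,173),(222,170)]
c=lambda i,p:cv2.resize(i[p[1]-25:p[1]+25,p[0]-25:p[0]+25],(200,200),interpolation=cv2.INTER_CUBIC)
f=lambda i:cv2.resize(i[150:270,165:435],None,fx=800/270,fy=1.5)[:, :800]
cv2.imwrite("pics/f9.png",cv2.vconcat([cv2.hconcat([c(s,p) for p in cs]),cv2.hconcat([c(t,p) for p in ct]),f(t)]))
```

View pics/f9.png

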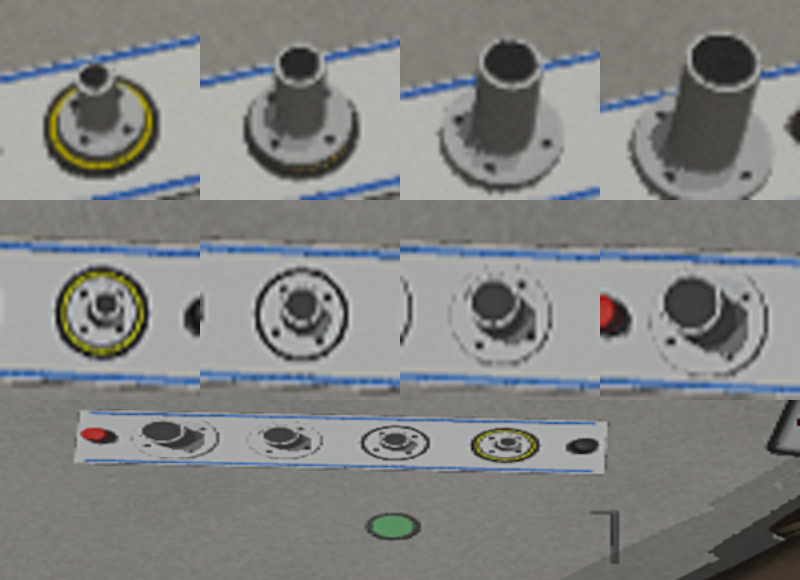

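The picture shows all four stubs upright in order. a and b are visibly concentric with their pads. c and d hide their pads, so I'll check them numerically. The lens is in place.

Run:
```python
from h import *
o=lambda p,c:(c[0]-25+(p[0]+.5)/4-.5,c[1]-25+(p[1]+.5)/4-.5)
T=dict(a=((106,104),(335,177),.054),b=((101,106),(298,175),.066),c=((92,100),(261,173),.078),d=((91,101),(222,170),.09))
S=dict(a=((94,77),(246,272),.054),b=((99,64),(291,262),.066),c=((109,62),(335,250),.078),d=((124,59),(378,238),.09))
pt=dict(d=(.6181,.1809),c=(.6136,.086),b=(.6093,-.0091),a=(.6048,-.1038));ps=dict(d=(.6209,.1801),c=(.6166,.0851),b=(.6124,-.01),a=(.6078,-.1047))
for k in 'abcd':
    print(k,*[((at(n,o(D[k][0],D[k][1]),D[k][2])[:2]-p[k])*1000).round(1) for n,D,p in(('top',T,pt),('scene',S,ps))])
l0,l1=[cv2.moments(cv2.inRange(cv2.imread(f"pics/{f}.png")[220:250,280:316],(60,90,50),(140,200,110))) for f in("top0","t9")]
print([(m['m10']/m['m00'],m['m01']/m['m00']) for m in(l0,l1) if m['m00']])
```

```text
a [-0.4  0.3] [0.2 0.8]
b [-2.4  0.2] [-1.1  0.2]
c [0.6 0.6] [-0.2 -0.1]
d [ 1.5 -0.1] [0.2 1. ]
[(16.715736040609137, 14.33502538071066), (16.923076923076923, 13.835164835164836)]
```

```bash
python3 -c "
from plant import *
s=get_state();print(s['time'],s['opening'],s['contact_force']);print(sign_off())"
```

```text
26.85 0.9986961917705144 [ 0.36969753 -0.2811262  -1.20749613]
the job is handed in; nothing more can be done
None
```

I placed the four stubs upright on the rail in the order you asked and handed the job in at 26.85 s. The red post is at the left end, so from pad 1 to pad 4 they run d, c, b, a. The gripper is open and the arm is clear of everything.

In the last pictures I compared each stub with its pad in both cameras. Offsets from pad centre:

| Stub | Pad | Top view, x / y (mm) | Scene view, x / y (mm) |
|---|---|---|---|
| d | 1 | +1.5 / −0.1 | +0.2 / +1.0 |
| c | 2 | +0.6 / +0.6 | −0.2 / −0.1 |
| b | 3 | −2.4 / +0.2 | −1.1 / +0.2 |
| a | 4 | −0.4 / +0.3 | +0.2 / +0.8 |

- **Least centred:** stub b sits about 1–2 mm off in x. I left it, because its black pad rim looked even all round in the top view.
- **Camera disagreement:** the two cameras differed by about 3 mm in x, so I corrected the place positions using where the tool actually stood at the first grasp.
- **Lens mount:** I never touched it. Its image centroid shifted about half a pixel between the first and last top pictures, which I put down to shading; I did not check further.

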